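Snap the clip-on sensor onto the flow tube and lay its keeper bar

ROBOT

A 6-joint arm with a two-finger parallel gripper is mounted at the origin on the work surface. World frame = base frame: x ahead of the robot, y to its left, z up, the work surface at z = 0. Lengths are in m, angles in degrees, forces in N, time in s.
With the tool pointing down it reaches from about 0.25 to 0.725 m from the base axis. Payload 9.7 kg.
Tool frame: the origin (TCP) lies at the very end of the fingers, on their centre line; the grasp point (between the pads) lies 19 mm behind it (bot.grip_point_offset is the distance from the TCP to the grasp point, in m); y points along the fingers, x is the direction in which the jaws open and shut, and the axes are right-handed (so a half turn about y gives the same grasp; the last joint's range is limited). The gripper opens to 85 mm and grips with 20 to 120 N. Pads are 22 mm wide; open, the fingers measure 114 mm over their backs; the gripper's body (76 mm by 85 mm) begins 54 mm behind the grasp point. The pads swing forward as they close: fully open they stand 13 mm farther back than shut.
Start: joints at [73.797, 4.979, 10.078, 95.1, 0, 90], TCP at [0.153, 0.528, 0.231] pointing down, gripper open.
Joint ranges: [-179.16, 179.16], [-48.56, 103.87], [-65.8, 70.77], [-126.05, 130.52], [-82.76, 87.17], [-180, 180]. Speed limits (degrees/s): [127.2, 127.2, 147.25, 180, 180, 180].

INTERFACE

Orientations are given as [roll, pitch, yaw] about the fixed x, y, z axes, in that order (R = Rz(yaw) Ry(pitch) Rx(roll)).
In Python, from workcell import bot gives the robot as it stands.
- The arm moves only by the shell command python3 -m inch 'ROWS' [FORCE]. ROWS is JSON, a list of rows, each a list of 3 entries, a list of its own where there are three numbers: the shift along the tool's x, y, z in mm, then the turn, a rotation vector about the tool's x, y, z in rad, then the finger opening in mm, from 0 to 85.4. In form: [[[x, y, z], [ax, ay, az], grip], ...]. A call has 1 to 20 rows; each row is the pose to reach, as a shift and turn from the pose measured when the call began, along the tool's axes at that moment; what a row does not reach only later rows make up. A row lasts 1/10 s, in which the tool goes at most 50 mm and 8.59 degrees, less where a joint would pass 70% of its speed; a pose out of reach is approached as far as the arm can. A call with a gripper value outside its range is refused whole. The fingers move at their own pace and stop on an object; FORCE is the grip in N (left out, the last holds). Time passes only in rows, so rows that repeat a pose let the fingers close. It gives the time, the measured TCP pose, the force and the opening at its end, in the units of the state.
- bot.get_obs(): the state, without advancing time (a new reading comes with each control period).
- bot.camera(name): name is "side" or "top" or "wrist"; returns a dict with "frame" (400x640x3 uint8, red, green, blue), "mtx" (3x3 intrinsics, pixels), "origin" and "orientation" of the camera in the world. Camera axes: x right, y down, z forward; pixel columns grow to the right and rows downward; lengths in m; the calibration is good to about 2 mm. The wrist camera is an equidistant fisheye: a pixel r from the principal point sees the ray r / f radians off the axis. A picture is of the moment at which its call begins. There is no depth.
- bot.job_done(): hands the job in, once; it reports no verdict.
Trained networks look in a picture, given as the dict that the camera call returned (one of the last four; its "shot" number tells which), for a name from the list of things; names that differ only in an ending like _2 or _b are one class to them, and where a whole thing is asked for, a point or a joint stands for the part that bears it (a point fixed in the world has none). Each returns a list of dicts, best first, with "confidence" (0 to 1); they miss things now and then, are a little off and sometimes report something else, mostly with a low value. They report only what shows in the picture. A call takes as long as a camera call. They do not tell look-alikes from the thing itself.
- bot.search_frame(picture, name): "box" ([left, top, right, bottom] in pixels, round what is visible of it).
- bot.cut_out(picture, name): "region" (400x640 bool, what is visible of it) and "box" ([left, top, right, bottom] in pixels, round what is visible of it).
The state is a dict: "time": time; "q": joint angles; "qd": joint speeds; "joint_efforts": joint torques, N m; "ee_pos": TCP position; "tcp_rot": TCP orientation; "wrist_force": force on the tool from outside, world axes, zero at the start; "torque": the same for the moment, N m; "opening": finger opening in m.
Only numpy, scipy, OpenCV 4.12 (cv2) and the standard library are available. Lean on these libraries where they do the work, as an engineer would, in place of code of your own. Each camera call takes 0.05 s, during which the arm holds its last target. There are 200 camera calls.

TASK

Push the clip-on sensor (the larger of the two spring clips) square onto the steel flow tube of the sloped fluid deck, about midway between the two collars, until its arms snap shut behind the tube and it is fully home. Then lay the keeper bar across the two forked pillars above it, seated flat in both forks and centred end to end. Leave the other things on the bench where they are.

Things in the scene. Friction and masses are not known exactly. Their poses are not given: they have to be found in the camera images.
- module: Fixed white fluid module; place and turn vary. Origin on the bench below the middle of the tube. Its deck (140 mm along the slope, 200 mm wide) slopes 27 degrees, low edge towards the robot, surface 24 mm below the tube's axis. Behind the deck, 75 to 200 mm beyond the origin (x), a housing 220 mm wide rises to 167 mm above the bench
- tube: Steel flow tube, 24 mm diameter, fixed on the deck. Origin on its axis, 145 mm above the bench, midway between two dark collars (32 mm diameter, 10 mm long, inner faces at y = +-26 mm). y: along the tube, level. z: square to the deck, outward, i.e. 27 degrees off vertical, leaning to the robot. x: up the slope. Deck surface at z = -24 mm
- fork_a (a point): Floor centre of the fork on top of one aluminium pillar, at y = +78 mm, z = +56 mm in the tube's frame (same axes). The pillar, 32 mm (x) by 18 mm (y), carries the tube's end. The fork is open towards z: slot 21 mm wide along x, straight cheeks 10 mm deep, then flared, top 18 mm above the floor
- fork_b (a point): The same on the other pillar, at y = -78 mm
- clip: Clip-on sensor, loose: grey head over two sprung steel arms that open downwards; 34 (x) by 22 (y) by 71 mm tall, about 60 g; starts upright on its arm tips. Origin: jaw centre, where the tube's axis lies once home (20.5 mm above the bench at the start); y along the gripped tube, z up through the head. Arm mouth 26 mm, throat 16 mm, seat at z = 12 mm. Snaps on with about 10 N along -z. Either way round
- clip_head (a point): Centre of the clip's head, 37 mm above its origin along z: the place to grip, across the 22 mm wide y-faces (head 24 mm along x; from z = 19 to 50 mm of the clip; below it a shoulder plate 34 x 22 mm, z = 12 to 20 mm)
- keeper: The keeper bar, loose, lying on the bench: aluminium bar 190 mm long (y) by 18 mm (x) by 10 mm thick, with a black square grip 20 x 20 mm standing on its middle, from z = 10 to 40 mm. 0.2 kg. Origin: centre of the bar's underside; z up. The same either way round
- spare: Small spare spring clip of the same kind, loose, NOT to be used: 20 x 14 x 45 mm, too small for the tube; stands on its arm tips; origin at the centre of its jaw, 12 mm above the bench
- strips: Bystander: white jar, 48 mm diameter, 95 mm tall; origin at centre of underside
- cup: Bystander: white lidded specimen cup, 62 mm diameter, 58 mm tall; origin at centre of underside
- tipbox: Bystander: grey box 85 x 115 x 55 mm; origin at centre of underside
- driver: Bystander: screwdriver lying on the bench, 170 mm long; origin on its underside near the middle
- weight: Bystander: steel cylinder, 40 mm diameter, 30 mm tall; origin at centre of underside
Things that resemble listed ones, but are neither listed nor needed, are in the scene too. What is shaped like the clip but green or purple is not meant.

How it is judged:
By the outcome, as a careful person would: the job done as asked, in the order asked, and still so for the second after the job is handed in, with the robot touching nothing.
It also fails if it takes over 62 s, if anything falls off the work surface, if the arm or the gripper's body presses on something with over 40 N, if the wrist force passes 120 N, or if a joint passes its speed limit or range.

## Working session

There is one attempt and no reset: what is moved stays moved. The work goes in short steps, Python scripts to look and compute and a shell command to move; the robot and the scene stay as the last step left them, time stands still between calls to the robot, and variables do not carry over. Pictures are saved under pics/ and viewed, about 8 in all and at most 12, crops included, and the job is handed in when it is done.

```bash
ls; mkdir -p pics
cat > h.py <<'E'
import numpy as np, cv2
from scipy.spatial.transform import Rotation as R
from workcell import bot
def camR(c):
    o=np.array(c["orientation"],float)
    return o if o.shape==(3,3) else R.from_euler("xyz",o,degrees=True).as_matrix()
def rays(c,px,fish=False):
    px=np.atleast_2d(np.array(px,float)); K=np.array(c["mtx"]); 
    u=np.c_[(px[:,0]-K[0,2])/K[0,0],(px[:,1]-K[1,2])/K[1,1]]
    if fish:
        t=np.linalg.norm(u,axis=1,keepdims=True); d=np.c_[u/np.maximum(t,1e-9)*np.sin(t),np.cos(t)]
    else: d=np.c_[u,np.ones(len(u))]
    return d@camR(c).T
def plane(c,px,z,fish=False):
    d=rays(c,px,fish); o=np.array(c["origin"]); return o+d*((z-o[2])/d[:,2])[:,None]
def proj(c,P,fish=False):
    K=np.array(c["mtx"]); p=(np.atleast_2d(P)-np.array(c["origin"]))@camR(c)
    if fish:
        r=np.linalg.norm(p[:,:2],axis=1,keepdims=True); t=np.arctan2(r,p[:,2:]); u=p[:,:2]/np.maximum(r,1e-9)*t
    else: u=p[:,:2]/p[:,2:]
    return u*[K[0,0],K[1,1]]+[K[0,2],K[1,2]]
def save(c,n,crop=None,s=1):
    f=c["frame"][:,:,::-1]
    if crop: f=f[crop[1]:crop[3],crop[0]:crop[2]]
    if s!=1: f=cv2.resize(f,None,fx=s,fy=s,interpolation=cv2.INTER_CUBIC)
    cv2.imwrite("pics/"+n+".png",f)
E
python3 - <<'E'
from h import *
np.set_printoptions(precision=3,suppress=True)
print(bot.get_obs())
for n in ["top","side"]:
    c=bot.camera(n); save(c,n+"1"); print(n,c["origin"],c["orientation"],c["mtx"])
    for k in ["module","tube","fork_a","clip","clip_head","keeper","spare"]:
        try: print(k,[(np.round(d["box"]).astype(int).tolist(),round(d["confidence"],2)) for d in bot.search_frame(c,k)[:4]])
        except Exception as e: print(k,e)
E
```

```text
pics
{'time': 0.0, 'q': array([73.8  ,  5.014, 10.035, 95.099, -0.   , 90.001]), 'qd': array([-0.085, -0.066, -0.024,  0.084, -0.107,  0.012]), 'joint_efforts': array([  0.   , -52.039,  46.48 ,   0.016,   0.   ,  -0.   ]), 'ee_pos': array([0.153, 0.528, 0.231]), 'tcp_rot': array([-90.   ,   0.079,  73.798]), 'wrist_force': array([ 0.189,  0.139, -0.209]), 'torque': array([ 0.015,  0.048, -0.023]), 'opening': 0.08520403882406125}
top [0.409 0.002 1.406] [-173.775   -0.19   -91.444] [[426.003   0.    324.012]
 [  0.    426.003 189.559]
 [  0.      0.      1.   ]]
module [([266, 98, 337, 183], 0.7)]
tube [([272, 150, 334, 182], 0.91)]
fork_a [([269, 159, 332, 182], 0.76)]
clip [([224, 195, 236, 210], 0.68), ([250, 190, 256, 196], 0.63)]
clip_head [([228, 196, 240, 214], 0.65), ([226, 175, 237, 183], 0.57), ([266, 98, 338, 187], 0.33)]
keeper [([407, 184, 416, 245], 0.82)]
spare [([413, 126, 449, 160], 0.47), ([274, 220, 289, 242], 0.28)]
side [0.103 0.945 0.725] [-119.337    0.237 -154.403] [[433.92    0.    317.801]
 [  0.    433.92  199.078]
 [  0.      0.      1.   ]]
module [([203, 169, 319, 262], 0.55)]
tube [([262, 169, 315, 224], 0.56), ([352, 187, 389, 205], 0.16)]
fork_a [([250, 167, 315, 224], 0.73)]
clip [([272, 281, 281, 314], 0.8), ([243, 272, 255, 305], 0.79), ([272, 259, 286, 288], 0.77)]
clip_head [([244, 271, 258, 302], 0.87), ([264, 286, 280, 313], 0.86), ([308, 159, 346, 188], 0.5)]
keeper [([353, 189, 385, 206], 0.67)]
spare []
```

Run:
```python
from h import *
a=cv2.imread("pics/top1.png")[80:270,190:470]; b=cv2.imread("pics/side1.png")[140:340,200:480]
a=cv2.resize(a,None,fx=2.8,fy=2.8,interpolation=cv2.INTER_CUBIC)
cv2.imwrite("pics/a.png",a); cv2.imwrite("pics/b.png",cv2.resize(b,None,fx=2.8,fy=2.8,interpolation=cv2.INTER_CUBIC))
```

```text
(no output)
```

View pics/a.png

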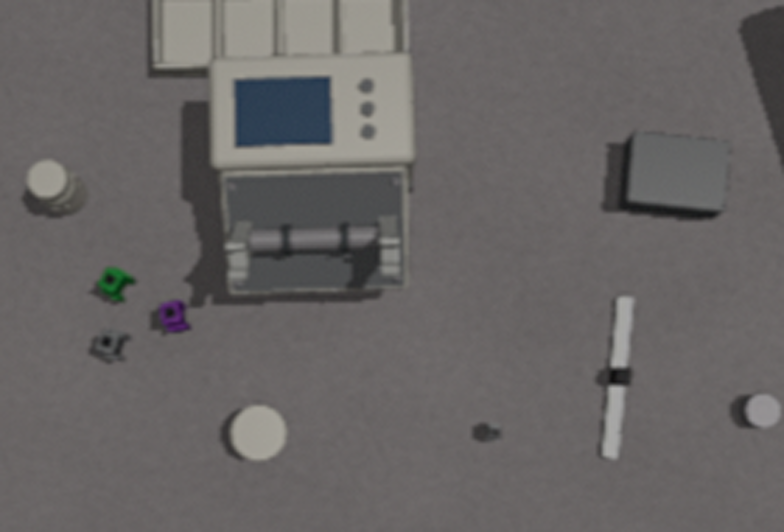

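View pics/b.png

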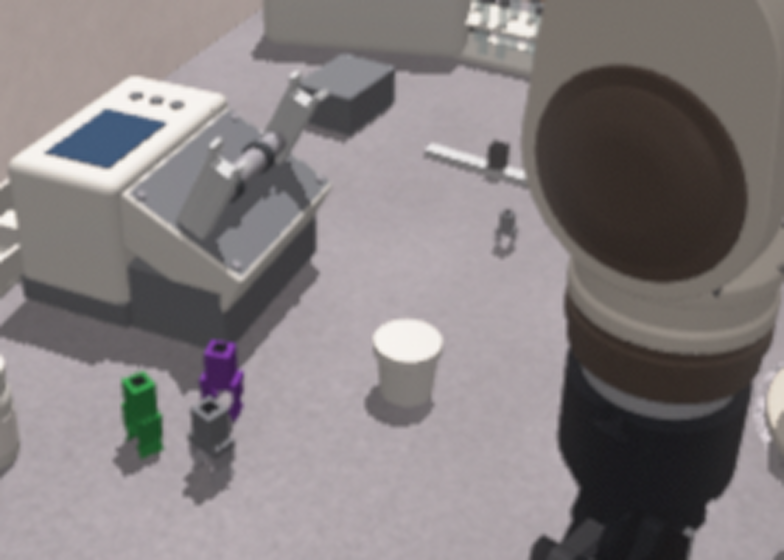

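Top picture (a.png): grey clip at full-frame pixel ≈(228,203), green and purple look-alikes beside it; tube middle ≈(303,165); keeper grip ≈(411,214). Side picture agrees, with the clip upright.

```bash
cat >> h.py <<'E'
np.set_printoptions(precision=4,suppress=True)
def down(yaw): return R.from_euler("xyz",[-90,0,yaw],degrees=True)
def delta(p,Rt,o=None):
    o=o or bot.get_obs(); R0=R.from_euler("xyz",o["tcp_rot"],degrees=True)
    s=R0.inv().apply(np.array(p)-o["ee_pos"])*1e3; w=(R0.inv()*Rt).as_rotvec()
    print("shift mm",s.round(1),"turn",w.round(4),"deg",np.degrees(np.linalg.norm(w)).round(1))
E
python3 - <<'E'
from h import *
c=bot.camera("top")
for n,p,z in [("cliptop",(228.5,201.5),.0705),("purple",(252,192),.0705),("green",(230.5,180),.0705),("tubemid",(303.2,165.4),.155),("collarL",(292.4,165.8),.158),("collarR",(313.8,164.6),.158),("kgrip",(411,214.3),.04),("kend1",(413.2,186.2),.01),("kend2",(408.2,243.4),.01),("spare",(364,234.5),.04),("cup",(282,234.3),.058)]:
    print(n,plane(c,p,z)[0])
w=bot.camera("wrist"); print(w["origin"],camR(w),w["mtx"]); save(w,"w0")
delta([.375,.30,.27],down(50))
E
```

```text
cliptop [0.5245 0.2946 0.0705]
purple [0.5526 0.2206 0.0705]
green [0.5924 0.2882 0.0705]
tubemid [0.6192 0.0542 0.155 ]
collarL [0.6183 0.0861 0.158 ]
collarR [0.6204 0.0226 0.158 ]
kgrip [ 0.4713 -0.2833  0.04  ]
kend1 [ 0.5652 -0.3013  0.01  ]
kend2 [ 0.3784 -0.276   0.01  ]
spare [ 0.4108 -0.1303  0.04  ]
cup [0.4179 0.1293 0.058 ]
[0.0829 0.5473 0.3722] [[ 0.2804  0.9197  0.2749]
 [ 0.9599 -0.2685 -0.0806]
 [-0.0003  0.2865 -0.9581]] [[309.7069   0.     318.705 ]
 [  0.     309.7069 192.9899]
 [  0.       0.       1.    ]]
shift mm [-157.3  -38.7 -276.4] turn [0.     0.4153 0.    ] deg 23.8
```

Run:
```python
from h import *
delta([.5245,.2946,.20],down(29))
```

```text
shift mm [-120.7   31.3 -421.5] turn [0.     0.7819 0.    ] deg 44.8
```

```bash
python3 -m inch '[[[-10,3,-35],[0,0.07,0],85],[[-24,6,-84],[0,0.16,0],85],[[-36,9,-126],[0,0.24,0],85],[[-50,13,-174],[0,0.32,0],85],[[-63,16,-220],[0,0.41,0],85],[[-76,20,-265],[0,0.49,0],85],[[-89,23,-310],[0,0.57,0],85],[[-100,26,-350],[0,0.65,0],85],[[-111,29,-388],[0,0.72,0],85],[[-118,31,-412],[0,0.765,0],60],[[-121,31,-421],[0,0.782,0],60],[[-121,31,-421],[0,0.782,0],60],[[-121,31,-421],[0,0.782,0],60]]'
python3 - <<'E'
from h import *
w=bot.camera("wrist"); save(w,"w1"); print(w["origin"],bot.get_obs()["q"])
for k in ["clip","clip_head"]:
  for d in bot.cut_out(w,k)[:4]:
    m=d["region"]; ys,xs=np.nonzero(m); print(k,round(d["confidence"],2),np.round(d["box"]),m.sum(),w["frame"][m].mean(0),plane(w,[(xs.mean(),ys.mean())],.0705,True))
E
```

```text
time: 2.2
ee_pos: [0.5234, 0.295, 0.2005]
tcp_rot: [-90.0, 0.0, 29.1]
wrist_force: [-0.2, 0.6, -0.5]
opening: 0.0598
[0.4874 0.3576 0.3414] [29.432  11.5134 13.9657 92.4393  0.0148 90.3367]
clip 0.65 [295. 219. 332. 272.] 1137 [ 94.8144  54.6288 116.9877] [[0.5484 0.238  0.0705]]
clip 0.64 [304. 151. 342. 201.] 1055 [110.5592 112.873  116.4408] [[0.5196 0.3027 0.0705]]
clip 0.64 [359. 187. 392. 233.] 993 [ 29.4733 105.2296  53.6868] [[0.5824 0.3002 0.0705]]
clip_head 0.92 [297. 221. 331. 269.] 1130 [ 95.4956  54.8283 117.9115] [[0.5485 0.2379 0.0705]]
clip_head 0.84 [357. 183. 399. 232.] 983 [ 29.1567 105.2106  53.4944] [[0.5822 0.3002 0.0705]]
clip_head 0.68 [302. 149. 343. 198.] 1026 [110.5712 112.9552 116.5127] [[0.5195 0.3026 0.0705]]
```

View pics/w1.png

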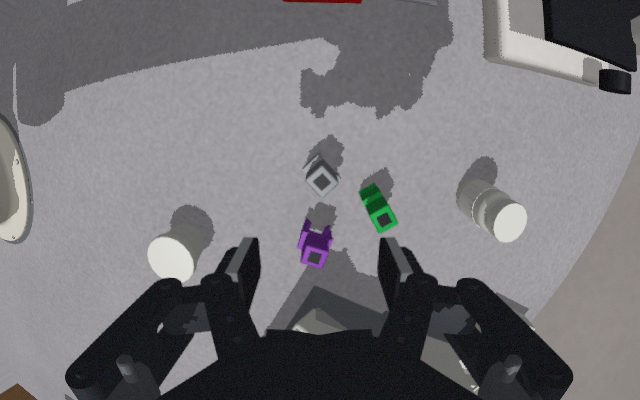

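Run:
```python
import cv2
f=cv2.imread("pics/w1.png")[140:215,280:360]; cv2.imwrite("pics/w1c.png",cv2.resize(f,None,fx=7,fy=7,interpolation=cv2.INTER_CUBIC))
```

```text
(no output)
```

View pics/w1c.png

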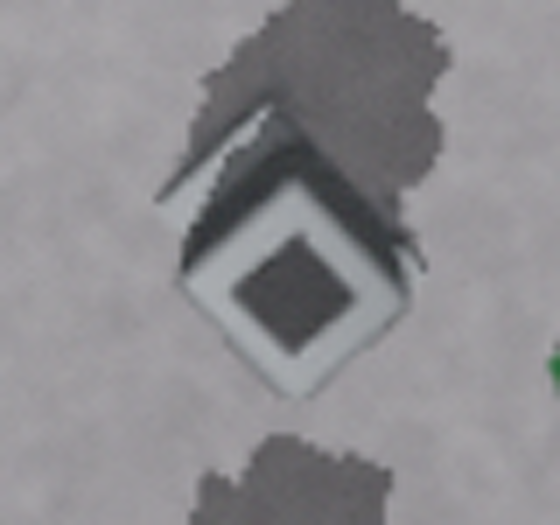

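Run:
```python
from h import *
w=bot.camera("wrist")
px=np.array([(182,280),(293,180),(408,300),(290,400)])/7+[280,140]
P=plane(w,px,.0705,True); print(P,P.mean(0))
L,T,Rr,B=P
print("edges",[np.linalg.norm(a-b)*1e3 for a,b in [(L,T),(T,Rr),(Rr,B),(B,L)]])
yd=(T+Rr-L-B)/2; xd=(L+T-Rr-B)/2
for d in (xd,yd): print(np.degrees(np.arctan2(d[1],d[0])))
```

```text
[[0.5105 0.2921 0.0705]
 [0.5166 0.3106 0.0705]
 [0.5373 0.304  0.0705]
 [0.5306 0.2847 0.0705]] [0.5238 0.2979 0.0705]
edges [np.float64(19.427158160519753), np.float64(21.757608237007865), np.float64(20.40671810220508), np.float64(21.414848384447936)]
161.0775142133935
71.16159481244003
```

```bash
python3 -m inch '[[[0,10,0],[0,-0.1,0],46],[[1,20,1],[0,-0.22,0],46],[[2,40,2],[0,-0.35,0],46],[[2,60,2],[0,-0.48,0],46],[[2,75,2],[0,-0.6,0],46],[[2,85,2],[0,-0.7,0],46],[[2,90,2],[0,-0.73,0],46],[[2,90,2],[0,-0.73,0],46],[[2,90,2],[0,-0.73,0],46]]' 30
python3 - <<'E'
from h import *
w=bot.camera("wrist"); save(w,"w2"); print(bot.get_obs()["q"])
K=np.float32
b=max((d for d in bot.cut_out(w,"clip")),key=lambda d:-abs(np.ptp(w["frame"][d["region"]].mean(0)))); m=b["region"]
print(b["box"],w["frame"][m].mean(0)); print(cv2.minAreaRect(np.argwhere(m)[:,::-1].astype(np.float32)))
x0,y0,x1,y1=[int(v) for v in b["box"]]; save(w,"w2c",(max(x0-60,0),max(y0-60,0),x1+60,y1+60),3); print(x0-60,y0-60)
delta([.524,.298,.0415],down(71))
E
```

```text
time: 3.3
ee_pos: [0.524, 0.2984, 0.1114]
tcp_rot: [-90.0, -0.1, 70.8]
wrist_force: [0.4, 0.3, 0.2]
opening: 0.0457
[29.6457 11.44    4.0529 82.5191  0.005  48.8109]
[224.3, 227.9, 259.2, 272.5] [ 85.5276  44.1921 108.4547]
((239.79994201660156, 247.6792449951172), (13.893662452697754, 50.71319580078125), 39.61069107055664)
164 167
shift mm [-0.5 70.1  0.2] turn [ 0.0011 -0.0027  0.0014] deg 0.2
```

View pics/w2c.png

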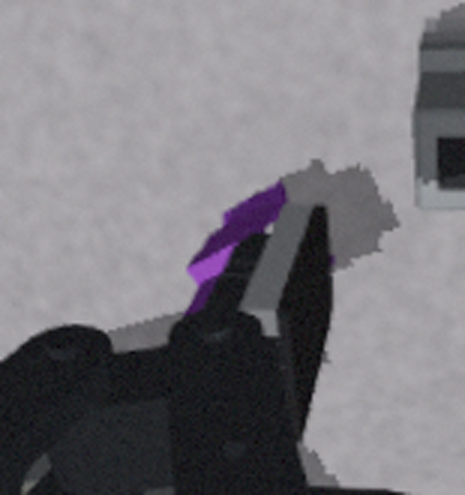

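Grey clip (left edge at pixel ≈302) stands square to the jaws, and the purple one lies outside the left finger. Descending.

```bash
python3 -m inch '[[[0,15,0],[0,0,0],46],[[0,32,0],[0,0,0],46],[[0,48,0],[0,0,0],46],[[0,62,0],[0,0,0],46],[[0,70,0],[0,0,0],46],[[0,70,0],[0,0,0],46],[[0,70,0],[0,0,0],30],[[0,70,0],[0,0,0],24],[[0,70,0],[0,0,0],15],[[0,70,0],[0,0,0],15],[[0,70,0],[0,0,0],15],[[0,70,0],[0,0,0],15]]' 40
python3 -m inch '[[[0,-10,0],[0,0,0],15],[[0,-30,0],[0,0,0],15],[[0,-65,0],[0,0,0],15],[[0,-105,0],[0,0,0],15],[[0,-145,0],[0,0,0],15],[[0,-180,0],[0,0,0],15],[[0,-205,0],[0,0,0],15],[[0,-210,0],[0,0,0],15],[[0,-210,0],[0,0,0],15]]'
python3 - <<'E'
from h import *
w=bot.camera("wrist"); save(w,"w3"); t=bot.camera("top"); save(t,"t3")
for k in ["tube","module","fork_a"]:
  for d in bot.search_frame(w,k): print(k,d)
E
```

```text
time: 4.6
ee_pos: [0.5249, 0.2987, 0.0424]
tcp_rot: [-90.1, -0.2, 70.8]
wrist_force: [0.4, 0.4, 5.6]
opening: 0.0213
time: 5.5
ee_pos: [0.5244, 0.2984, 0.2528]
tcp_rot: [-90.2, -0.2, 70.9]
wrist_force: [0.6, 0.1, -0.8]
opening: 0.0212
tube {'box': [67.9, 265.3, 216.5, 363.5], 'confidence': 0.76}
module {'box': [70.2, 237.4, 293.4, 365.1], 'confidence': 0.88}
module {'box': [382.7, 249.5, 423.0, 283.9], 'confidence': 0.21}
fork_a {'box': [72.8, 264.8, 215.2, 364.7], 'confidence': 0.93}
```

View pics/w3.png

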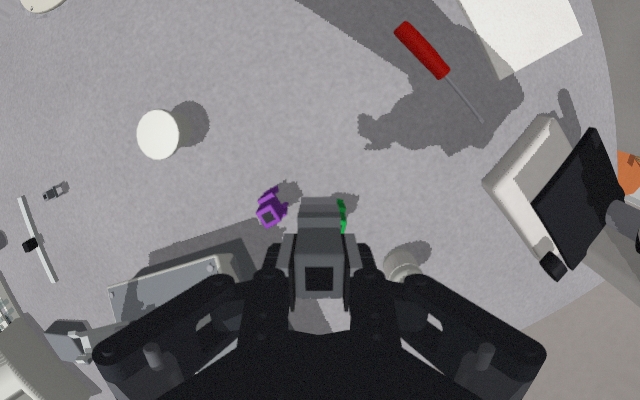

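```bash
cat >> h.py <<'E'
def tube(psi):
    return R.from_euler("z",psi,degrees=True)*R.from_euler("y",-27,degrees=True)
def tool(psi):  # tool rot with x along tube y, y along -tube z
    T=tube(psi).as_matrix(); return R.from_matrix(np.c_[T[:,1],-T[:,2],-T[:,0]])
def tgt(o,psi,loc): return np.array(o)+tube(psi).apply(np.array(loc)/1e3)
E
python3 - <<'E'
from h import *
delta(tgt([.621,.0545,.145],1.9,[0,0,171]),tool(1.9))
E
```

```text
shift mm [-226.1  -46.6  -99.3] turn [-0.4653 -0.3607 -0.0859] deg 34.1
```

```bash
python3 -m inch '[[[-10,-10,-4],[-0.02,-0.015,-0.004],15],[[-30,-22,-12],[-0.06,-0.05,-0.01],15],[[-60,-35,-26],[-0.12,-0.1,-0.02],15],[[-95,-45,-42],[-0.2,-0.15,-0.036],15],[[-130,-47,-57],[-0.27,-0.21,-0.05],15],[[-165,-47,-73],[-0.34,-0.26,-0.063],15],[[-195,-47,-86],[-0.4,-0.31,-0.074],15],[[-217,-47,-95],[-0.45,-0.347,-0.082],15],[[-226,-47,-99],[-0.465,-0.361,-0.086],15],[[-226,-47,-99],[-0.465,-0.361,-0.086],15],[[-226,-47,-99],[-0.465,-0.361,-0.086],15]]'
python3 - <<'E'
from h import *
w=bot.camera("wrist"); save(w,"w4"); print(bot.get_obs()["q"])
for k in ["tube","fork_a"]:
  for d in bot.search_frame(w,k): print(k,d)
o=[.621,.0545,.145]
print(proj(w,[tgt(o,1.9,l) for l in [(0,26,0),(0,-26,0),(0,0,0),(0,78,56),(0,-78,56)]],True))
E
```

```text
time: 6.85
ee_pos: [0.5428, 0.0517, 0.2981]
tcp_rot: [-117.0, 0.0, 91.9]
wrist_force: [0.4, 0.1, -1.2]
opening: 0.0214
[  6.6051 -21.2873 -10.885   73.4911  -2.1348   4.1913]
tube {'box': [218.5, 115.9, 430.0, 218.9], 'confidence': 0.6}
fork_a {'box': [223.9, 118.7, 431.2, 222.5], 'confidence': 0.95}
[[345.4142 175.2513]
 [295.4753 175.3112]
 [320.4528 175.2428]
 [408.3865 190.1894]
 [232.8287 190.4175]]
```

View pics/w4.png

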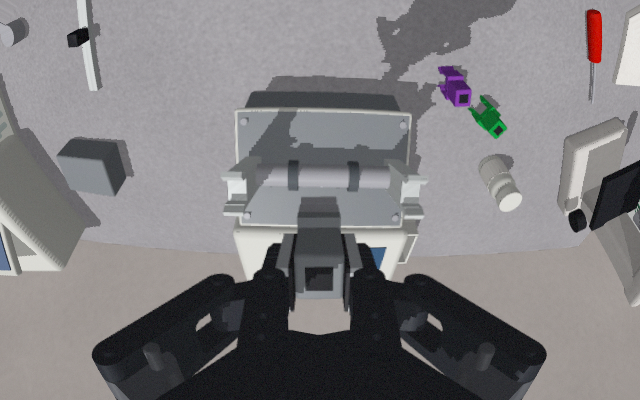

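Run:
```python
import cv2
f=cv2.imread("pics/w4.png"); g=f.mean(2).astype(int)
for r in (172,176,180): print(r,g[r,284:364].tolist())
for c in (270,318,328,338,378): print(c,g[158:196,c].tolist())
cv2.imwrite("pics/w4c.png",cv2.resize(f[145:240,215:435],None,fx=3.6,fy=3.6,interpolation=cv2.INTER_CUBIC))
```

```text
172 [148, 151, 150, 135, 82, 84, 84, 85, 84, 84, 80, 84, 80, 89, 102, 121, 148, 148, 149, 149, 148, 145, 147, 148, 148, 149, 147, 150, 146, 147, 146, 148, 148, 148, 146, 148, 147, 146, 146, 146, 148, 148, 146, 146, 146, 145, 145, 144, 143, 144, 146, 144, 144, 145, 143, 140, 143, 143, 142, 144, 141, 139, 141, 141, 130, 104, 77, 76, 77, 79, 76, 80, 78, 76, 80, 92, 101, 120, 136, 137]
176 [173, 173, 171, 150, 92, 94, 95, 94, 95, 93, 93, 96, 94, 99, 140, 169, 170, 170, 170, 171, 170, 169, 170, 170, 170, 170, 169, 170, 168, 170, 169, 169, 170, 170, 170, 168, 170, 169, 169, 170, 171, 168, 167, 171, 168, 168, 168, 168, 169, 168, 167, 167, 165, 169, 166, 167, 166, 166, 165, 165, 166, 166, 167, 163, 150, 120, 89, 91, 89, 93, 92, 92, 89, 90, 89, 104, 149, 161, 164, 161]
180 [188, 187, 187, 163, 103, 103, 104, 104, 105, 103, 103, 104, 101, 105, 156, 188, 186, 187, 188, 187, 188, 185, 186, 185, 186, 186, 186, 186, 185, 187, 185, 186, 186, 186, 185, 185, 185, 185, 185, 185, 183, 184, 185, 184, 184, 184, 183, 184, 184, 182, 182, 182, 182, 182, 182, 181, 180, 181, 180, 180, 180, 180, 179, 179, 155,
[... 288 characters left out ...]
1, 99, 105, 118, 126, 139, 146, 151, 158, 166, 170, 174, 178, 180, 185, 185, 183, 179, 175, 176, 164, 155, 149, 147, 149, 149, 147, 150, 147, 146]
328 [91, 92, 93, 93, 92, 92, 85, 87, 89, 98, 105, 116, 125, 137, 146, 153, 159, 162, 168, 171, 175, 178, 184, 184, 183, 181, 178, 178, 172, 155, 146, 147, 146, 147, 148, 149, 145, 146]
338 [91, 91, 92, 91, 91, 90, 89, 84, 92, 93, 103, 112, 124, 133, 143, 148, 155, 161, 166, 170, 173, 177, 182, 184, 181, 181, 178, 177, 172, 148, 135, 145, 146, 144, 144, 143, 143, 146]
378 [90, 89, 91, 91, 92, 91, 91, 91, 84, 89, 92, 104, 114, 124, 132, 143, 149, 154, 159, 163, 167, 171, 174, 179, 182, 181, 179, 176, 176, 167, 152, 140, 141, 140, 139, 140, 140, 140]
```

View pics/w4c.png

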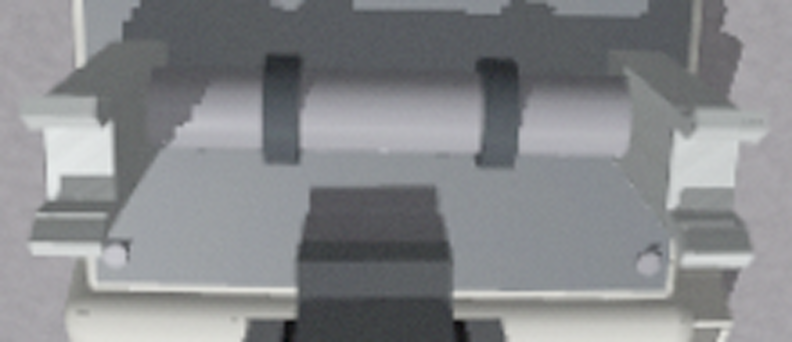

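```bash
cat > fit.py <<'E'
from h import *
from scipy.optimize import least_squares
def sil(w,o,psi,s,sgn,r=12):
    a=tgt(o,psi,[0,s,0]); y=tube(psi).as_matrix()[:,1]; d=a-np.array(w["origin"]); d-=d@y*y
    L=np.linalg.norm(d); d/=L; n=np.cross(y,d); b=np.arcsin(r/1e3/L)
    return a+r/1e3*(sgn*n*np.cos(b)-d*np.sin(b))
def fit(w,low,up,cL,cR):
    sg=1 if proj(w,sil(w,[.62,.055,.145],2,0,1),True)[0,1]>proj(w,sil(w,[.62,.055,.145],2,0,-1),True)[0,1] else -1
    def row(o,psi,col,s):
        P=proj(w,[sil(w,o,psi,v,s) for v in np.linspace(-70,70,29)],True); k=np.argsort(P[:,0]); return np.interp(col,P[k,0],P[k,1])
    def f(x):
        o=[x[0],x[1],.145]
        e=[row(o,x[2],c,sg)-r for c,r in low]+[row(o,x[2],c,-sg)-r for c,r in up]
        # collar inner faces, seen at the row of crest facing camera
        d=np.array(w["origin"])-o; T=tube(x[2]).as_matrix(); d-=d@T[:,1]*T[:,1]; d/=np.linalg.norm(d)
        m=proj(w,[np.array(o)+T[:,1]*y+d*.014 for y in(.026,-.026)],True)[:,0]
        return e+[(m.mean()-(cL+cR)/2)*2]
    s=least_squares(f,[.621,.0545,1.9],x_scale=[.01,.01,1]); print("tube fit",s.x,"res",s.fun.round(2)); return s.x
E
python3 - <<'E'
from fit import *
w=bot.camera("wrist")
x=fit(w,[(270,185.6),(318,186.4),(328,186.7),(338,186.7),(378,187.8)],[(318,167.5),(338,168),(378,168.8)],298.2,348.9)
o=bot.get_obs(); T=R.from_euler("xyz",o["tcp_rot"],degrees=True).as_matrix(); P=np.array(o["ee_pos"])
print(proj(w,[P+T@np.array(v)/1e3 for v in [(11,41.5,14),(-11,41.5,14),(11,9,17),(-11,9,17),(11,-29,12),(-11,-29,12)]],True))
c=bot.camera("top")
for q,p in [("x",x)]:
  print(proj(c,[tgt([p[0],p[1],.145],p[2],l) for l in [(0,31,12),(0,-31,12),(0,0,12)]]))
E
```

```text
tube fit [ 0.6224  0.0584 -0.7682] res [ 0.6   1.4   1.44  1.79  2.11 -2.79 -2.53 -1.57  0.  ]
[[338.7475 201.5827]
 [303.4005 201.6222]
 [342.6309 215.6516]
 [300.3229 215.709 ]
 [348.7797 259.5052]
 [295.4774 259.6277]]
[[291.3411 166.2719]
 [312.2262 166.0399]
 [301.7848 166.1559]]
```

Run:
```python
from fit import *
f=cv2.imread("pics/w4.png").mean(2).astype(int)
for c in (291,293,295,353,355,357): print(c,f[155:166,c].tolist(),f[184:197,c].tolist())
w=bot.camera("wrist")
x=fit(w,[(270,185.6),(318,186.4),(328,186.7),(338,186.7),(378,187.8)],[],298.2,348.9)
print(x); print(proj(w,[sil(w,[x[0],x[1],.145],x[2],y,s,16) for y in (31,-31) for s in (1,-1)],True))
```

```text
291 [92, 91, 90, 93, 81, 59, 45, 49, 47, 48, 56] [100, 99, 100, 96, 97, 102, 123, 149, 154, 153, 152, 154, 155]
293 [92, 91, 91, 92, 84, 62, 42, 46, 51, 51, 57] [100, 97, 101, 94, 94, 99, 118, 148, 150, 153, 154, 154, 154]
295 [93, 90, 90, 91, 82, 64, 42, 45, 48, 50, 57] [101, 100, 98, 97, 95, 98, 111, 148, 152, 153, 154, 152, 151]
353 [92, 91, 92, 94, 93, 88, 65, 52, 45, 47, 53] [102, 99, 99, 99, 95, 95, 96, 113, 133, 145, 144, 144, 144]
355 [88, 91, 92, 92, 94, 87, 67, 49, 45, 46, 46] [100, 99, 99, 98, 95, 94, 98, 110, 135, 144, 144, 143, 142]
357 [92, 90, 93, 92, 94, 88, 75, 55, 48, 47, 47] [102, 99, 99, 98, 102, 99, 105, 114, 134, 144, 142, 140, 140]
tube fit [0.6203 0.0585 0.3628] res [-0.05  0.04 -0.06  0.15 -0.08  0.  ]
[0.6203 0.0585 0.3628]
[[353.3345 160.2802]
 [352.6376 191.0021]
 [293.5191 158.9403]
 [292.9349 189.8257]]
```

Run:
```python
from h import *
delta(tgt([.6207,.0595,.145],.4,[1,0,66]),tool(.4))
```

```text
shift mm [  4.9 105.1  -1. ] turn [-0.0009  0.0244  0.0124] deg 1.6
```

```bash
python3 -m inch '[[[3,10,0],[0,0.012,0.006],15],[[5,28,-1],[0,0.024,0.012],15],[[5,50,-1],[0,0.024,0.012],15],[[5,72,-1],[0,0.024,0.012],15],[[5,90,-1],[0,0.024,0.012],15],[[5,102,-1],[0,0.024,0.012],15],[[5,105,-1],[0,0.024,0.012],15],[[5,105,-1],[0,0.024,0.012],15],[[5,105,-1],[0,0.024,0.012],15]]'
python3 - <<'E'
from h import *
w=bot.camera("wrist"); save(w,"w5"); save(w,"w5c",(220,150,440,310),3.6)
o=bot.get_obs(); T=R.from_euler("xyz",o["tcp_rot"],degrees=True).as_matrix(); P=np.array(o["ee_pos"]); print(o["opening"])
print(proj(w,[P+T@np.array(v)/1e3 for v in [(11,41.5,15),(-11,41.5,15),(11,9,17),(-11,9,17)]],True))
print(proj(w,[tgt([.6207,.0595,.145],.4,l) for l in [(0,26,10),(0,-26,10)]],True))
E
```

```text
time: 8.05
ee_pos: [0.5918, 0.0595, 0.2053]
tcp_rot: [-117.0, -0.0, 90.4]
wrist_force: [1.4, 0.5, 0.1]
opening: 0.0211
0.021206686511302482
[[338.6398 200.3739]
 [303.1946 200.4062]
 [342.4792 216.0254]
 [300.1109 216.0746]]
[[358.4858 211.5951]
 [282.5023 211.6645]]
```

View pics/w5c.png

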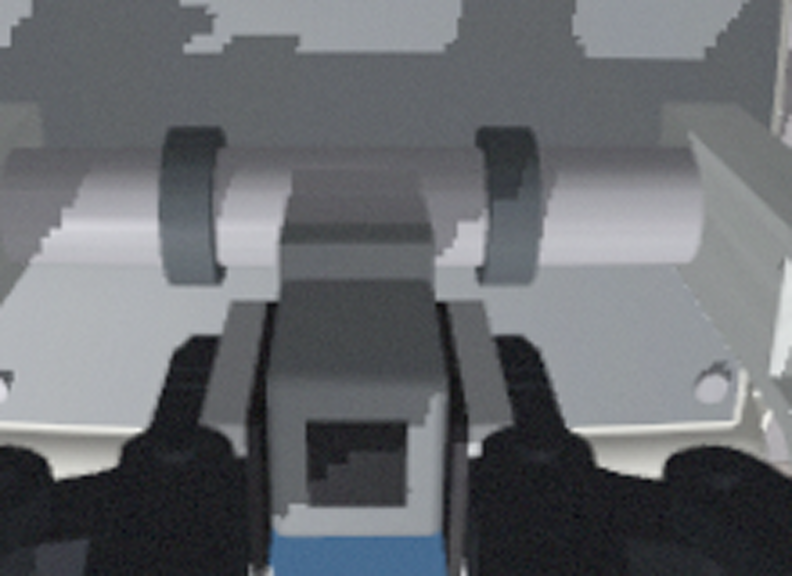

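Run:
```python
from fit import *
f=cv2.imread("pics/w5.png").mean(2).astype(int)
print("collarL",f[180:192,273].tolist(),f[222:236,273].tolist()); print("collarR",f[180:192,361].tolist(),f[222:236,361].tolist())
for c in (310,318,328): print("clip",c,f[194:206,c].tolist(),f[208:232,c].tolist(),f[248:260,c].tolist(),f[292:304,c].tolist())
w=bot.camera("wrist"); o=bot.get_obs(); T=R.from_euler("xyz",o["tcp_rot"],degrees=True).as_matrix(); P=np.array(o["ee_pos"])
print("clip rows: shoulder bot, shoulder top, head top front/back",proj(w,[P+T@np.array(v)/1e3 for v in [(0,9,17),(0,1,17),(0,-29,12),(0,-29,-12)]],True)[:,1])
print("collar",proj(w,[sil(w,[.6207,.0595,.145],.4,y,s,16) for y in (31,-31) for s in (1,-1)],True))
```

```text
collarL [99, 100, 100, 103, 100, 66, 55, 49, 50, 55, 52, 55] [110, 109, 107, 106, 104, 103, 103, 145, 174, 174, 173, 174, 175, 176]
collarR [103, 102, 101, 104, 99, 69, 50, 52, 52, 49, 50, 50] [109, 108, 107, 106, 105, 103, 112, 135, 158, 157, 157, 156, 159, 158]
clip 310 [99, 101, 104, 97, 97, 98, 95, 95, 98, 95, 97, 93] [92, 89, 91, 87, 77, 71, 73, 71, 74, 85, 101, 100, 100, 101, 99, 100, 102, 104, 98, 88, 72, 69, 73, 69] [74, 72, 72, 74, 72, 76, 80, 85, 95, 96, 101, 101] [163, 165, 164, 163, 164, 161, 148, 106, 106, 109, 107, 109]
clip 318 [99, 103, 104, 99, 95, 101, 98, 97, 96, 97, 96, 92] [92, 90, 93, 88, 75, 71, 72, 71, 78, 89, 103, 102, 102, 102, 103, 103, 104, 102, 102, 90, 69, 68, 74, 71] [72, 72, 69, 71, 72, 75, 78, 86, 89, 97, 102, 105] [161, 163, 161, 160, 162, 160, 150, 107, 108, 106, 106, 108]
clip 328 [102, 98, 98, 99, 98, 97, 96, 97, 99, 98, 100, 92] [93, 91, 89, 88, 76, 72, 69, 72, 76, 84, 104, 104, 105, 103, 103, 105, 103, 102, 104, 85, 73, 72, 71, 71] [71, 75, 71, 71, 73, 74, 80, 83, 88, 97, 102, 102] [158, 160, 159, 159, 158, 157, 143, 108, 107, 104, 106, 109]
clip rows: shoulder bot, shoulder top, head top front/back [215.6536 221.4011 259.689  305.7891]
collar [[363.8012 184.1585]
 [363.9292 228.8204]
 [277.0648 184.2147]
 [277.0087 228.9184]]
```

Clip arms line up with the tube (camera-relative offset <0.5 mm) and sit midway between the collars to within 1 mm (collar inner edges at crop 220/485, clip middle at 357). Pushing on.

```bash
python3 -m inch '[[[0,5,0],[0,0,0],15],[[0,10,0],[0,0,0],15],[[0,15,0],[0,0,0],15],[[0,20,0],[0,0,0],15],[[0,23,0],[0,0,0],15],[[0,26,0],[0,0,0],15],[[0,26,0],[0,0,0],15]]' 80
python3 -m inch '[[[0,3,0],[0,0,0],15],[[0,6,0],[0,0,0],15],[[0,9,0],[0,0,0],15],[[0,12,0],[0,0,0],15],[[0,12,0],[0,0,0],15]]'
python3 -m inch '[[[0,2,0],[0,0,0],15],[[0,4,0],[0,0,0],15],[[0,6,0],[0,0,0],15],[[0,6,0],[0,0,0],15]]'
```

```text
time: 8.85
ee_pos: [0.6039, 0.0595, 0.1825]
tcp_rot: [-117.1, -0.0, 90.4]
wrist_force: [-0.3, -0.3, 0.8]
opening: 0.0207
time: 9.35
ee_pos: [0.6094, 0.0597, 0.1719]
tcp_rot: [-117.1, -0.0, 90.4]
wrist_force: [-0.0, 0.5, 1.8]
opening: 0.0206
time: 9.75
ee_pos: [0.6121, 0.0597, 0.1657]
tcp_rot: [-117.0, -0.0, 90.4]
wrist_force: [3.8, 0.3, -4.4]
opening: 0.0208
```

```bash
python3 -m inch '[[[0,1,0],[0,0,0],15],[[0,2,0],[0,0,0],15],[[0,2,0],[0,0,0],15]]'
python3 -m inch '[[[0,1,0],[0,0,0],15],[[0,2,0],[0,0,0],15],[[0,2,0],[0,0,0],15]]'
```

```text
time: 10.05
ee_pos: [0.6129, 0.0596, 0.1646]
tcp_rot: [-117.0, -0.0, 90.4]
wrist_force: [-4.5, -0.2, 5.2]
opening: 0.0208
time: 10.35
ee_pos: [0.6131, 0.0596, 0.1646]
tcp_rot: [-117.1, -0.0, 90.4]
wrist_force: [-17.3, -1.4, 14.3]
opening: 0.0205
```

```bash
python3 -m inch '[[[0,-1,0],[0,0,0],20],[[0,-1,0],[0,0,0],30],[[0,-1,0],[0,0,0],36],[[0,-1,0],[0,0,0],36],[[0,-1,0],[0,0,0],36]]'
python3 -m inch '[[[0,-10,0],[0,0,0],36],[[0,-30,0],[0,0,0],36],[[0,-55,0],[0,0,0],36],[[0,-85,0],[0,0,0],36],[[0,-115,0],[0,0,0],36],[[0,-140,0],[0,0,0],36],[[0,-150,0],[0,0,0],36],[[0,-150,0],[0,0,0],36],[[0,-150,0],[0,0,0],36]]'
python3 - <<'E'
from h import *
w=bot.camera("wrist"); save(w,"w6"); save(w,"w6c",(215,130,435,290),3.6)
s=bot.camera("side"); save(s,"s6")
o=[.6207,.0595,.145]
print("pred shoulder corners top",proj(w,[tgt(o,.4,l) for l in [(-17,11,20),(-17,-11,20),(-12,0,50),(12,0,50),(-12,0,20),(-17,0,12)]],True))
delta([.4713,-.2833,.20],down(-8.0))
t=bot.camera("top"); k=bot.cut_out(t,"keeper")[0]; print(k["confidence"],cv2.minAreaRect(np.argwhere(k["region"])[:,::-1].astype(np.float32)))
E
```

```text
time: 10.85
ee_pos: [0.6127, 0.0596, 0.1654]
tcp_rot: [-117.1, -0.0, 90.4]
wrist_force: [0.4, 0.9, 0.0]
opening: 0.0363
time: 11.75
ee_pos: [0.5445, 0.059, 0.2979]
tcp_rot: [-117.0, -0.0, 90.4]
wrist_force: [-0.8, -0.2, 0.4]
opening: 0.0359
pred shoulder corners top [[331.5739 161.4626]
 [308.6334 161.4704]
 [320.2528 173.5814]
 [320.2341 199.8992]
 [320.1037 166.5505]
 [320.0702 159.9306]]
shift mm [-341.7   52.2  111.4] turn [0.3472 1.6829 0.4029] deg 101.1Traceback (most recent call last):
  File "<stdin>", line 7, in <module>
IndexError: list index out of range
```

View pics/w6c.png

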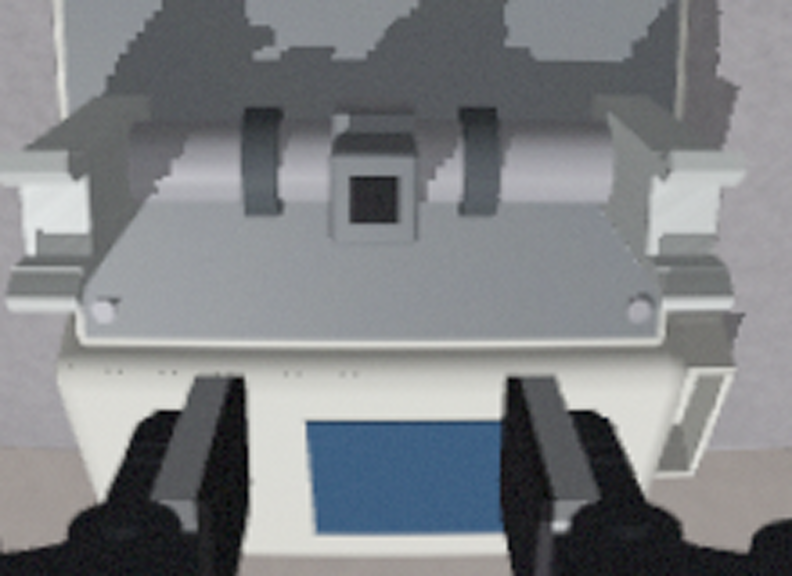

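Clip sits square on the tube: its middle is at crop 373 against 371.5 between the collar inner edges, and the head top rows match the home prediction to about 1 px at the front edge. Now the keeper.

```bash
python3 -m inch '[[[-15,2,5],[0.01,0.06,0.015],60],[[-35,4,11],[0.035,0.17,0.04],60],[[-60,8,19],[0.06,0.29,0.07],60],[[-86,13,28],[0.086,0.42,0.1],60],[[-112,17,36],[0.112,0.55,0.13],60],[[-139,21,45],[0.14,0.68,0.163],60],[[-166,25,54],[0.168,0.815,0.195],60],[[-193,29,63],[0.196,0.95,0.227],60],[[-220,33,72],[0.224,1.08,0.26],60],[[-246,37,80],[0.25,1.21,0.29],60],[[-272,41,88],[0.276,1.34,0.32],60],[[-297,45,97],[0.3,1.46,0.35],60],[[-320,49,104],[0.325,1.58,0.378],60],[[-335,51,109],[0.34,1.65,0.395],60],[[-342,52,111],[0.347,1.683,0.403],60],[[-342,52,111],[0.347,1.683,0.403],60],[[-342,52,111],[0.347,1.683,0.403],60],[[-342,52,111],[0.347,1.683,0.403],60]]'
python3 - <<'E'
from h import *
w=bot.camera("wrist"); save(w,"w7"); print(bot.get_obs()["q"])
for k in bot.cut_out(w,"keeper"): 
    m=k["region"]; ys,xs=np.nonzero(m); print(k["confidence"],k["box"],m.sum(),cv2.minAreaRect(np.argwhere(m)[:,::-1].astype(np.float32)))
    b=m&(w["frame"].mean(2)<70); ys,xs=np.nonzero(b); print("black",b.sum(), xs.min(),xs.max(),ys.min(),ys.max(),plane(w,[(xs.mean(),ys.mean())],.03,True))
E
```

```text
time: 13.75
ee_pos: [0.4718, -0.2828, 0.2011]
tcp_rot: [-90.0, -0.1, -7.9]
wrist_force: [0.3, -0.4, 0.5]
opening: 0.0597
[-30.937    4.3674   6.0829  91.6324   0.0035  66.9591]
0.62 [232.7, 160.7, 405.3, 187.3] 3030 ((321.0, 175.49998474121094), (167.99996948242188, 24.999996185302734), 0.0)
black 303 312 330 164 187 [[ 0.4724 -0.2835  0.03  ]]
```

View pics/w7.png

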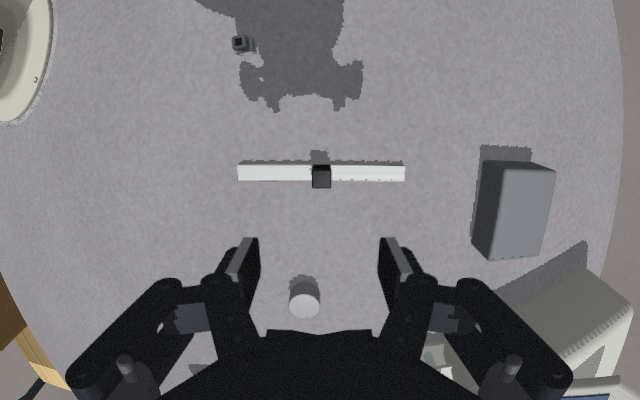

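Keeper level in the image (ends at columns 238 and 405, row 173, grip at 321), so the jaws are aligned along the bar. Descending.

```bash
python3 -m inch '[[[1,15,0],[0,0,0],44],[[2,40,-1],[0,0,0],44],[[2,75,-1],[0,0,0],44],[[2,110,-1],[0,0,0],44],[[2,140,-1],[0,0,0],44],[[2,163,-1],[0,0,0],44],[[2,178,-1],[0,0,0],44],[[2,186,-1],[0,0,0],44],[[2,186,-1],[0,0,0],44],[[2,186,-1],[0,0,0],34],[[2,186,-1],[0,0,0],28],[[2,186,-1],[0,0,0],23],[[2,186,-1],[0,0,0],15],[[2,186,-1],[0,0,0],15],[[2,186,-1],[0,0,0],15],[[2,186,-1],[0,0,0],15]]' 60
python3 -m inch '[[[0,-6,0],[0,0,0],15],[[0,-20,0],[0,0,0],15],[[0,-45,0],[0,0,0],15],[[0,-80,0],[0,0,0],15],[[0,-120,0],[0,0,0],15],[[0,-160,0],[0,0,0],15],[[0,-200,0],[0,0,0],15],[[0,-240,0],[0,0,0],15],[[0,-265,0],[0,0,0],15],[[0,-275,0],[0,0,0],15],[[0,-275,0],[0,0,0],15],[[0,-275,0],[0,0,0],15]]'
python3 - <<'E'
from h import *
w=bot.camera("wrist"); save(w,"w8"); o=bot.get_obs(); print(o["q"],o["torque"])
for k in bot.cut_out(w,"keeper"): print(k["confidence"],k["box"])
T=R.from_euler("xyz",o["tcp_rot"],degrees=True).as_matrix(); P=np.array(o["ee_pos"])
print(proj(w,[P+T@np.array(v)/1e3 for v in [(95,5,9),(-95,5,9),(95,5,-9),(-95,5,-9),(95,15,9),(-95,15,9),(10,-25,10),(10,-25,-10)]],True))
f=w["frame"].mean(2).astype(int)
for c in (230,250,270,370,390,410): print(c,f[205:250,c].tolist())
delta(tgt([.6207,.0595,.145],.4,[0,0,181]),tool(.4))
E
```

```text
time: 15.45
ee_pos: [0.4745, -0.2846, 0.0163]
tcp_rot: [-90.1, -0.2, -7.9]
wrist_force: [-0.5, 0.4, 6.8]
opening: 0.019
time: 16.65
ee_pos: [0.4735, -0.2841, 0.2899]
tcp_rot: [-90.0, -0.1, -7.9]
wrist_force: [0.5, -0.0, -2.8]
opening: 0.0187
[-30.961    7.0291  18.8845 101.816    0.0037  66.9526] [-0.0205  0.0138  0.0145]
0.71 [156.0, 220.2, 483.0, 294.5]
0.65 [444.6, 144.8, 514.3, 230.5]
[[486.1339 224.5039]
 [152.0825 225.0086]
 [480.4209 252.678 ]
 [157.8621 253.1882]
 [478.3987 218.233 ]
 [159.7804 218.708 ]
 [343.0096 253.7731]
 [341.5284 292.3244]]
230 [159, 159, 155, 155, 156, 155, 157, 157, 156, 156, 158, 156, 157, 159, 157, 155, 155, 155, 153, 134, 108, 100, 104, 100, 101, 103, 163, 195, 204, 200, 201, 202, 202, 205, 204, 205, 203, 201, 203, 202, 202, 203, 204, 206, 203]
250 [151, 150, 150, 154, 153, 151, 151, 154, 155, 154, 153, 149, 149, 150, 152, 150, 150, 151, 153, 144, 121, 100, 101, 102, 98, 102, 123, 166, 203, 201, 202, 200, 203, 203, 207, 204, 204, 206, 205, 203, 202, 202, 202, 207, 205]
270 [155, 156, 156, 156, 151, 155, 152, 153, 155, 158, 152, 152, 154, 159, 162, 
[... 203 characters left out ...]
 155, 154, 153, 155, 157, 153, 152, 153, 152, 153, 135, 104, 102, 100, 99, 99, 114, 164, 196, 202, 204, 203, 205, 207, 209, 207, 205, 202, 204, 204, 203, 201, 199, 202, 205]
390 [154, 154, 155, 153, 155, 152, 155, 153, 156, 155, 155, 151, 151, 156, 155, 151, 154, 158, 156, 152, 129, 100, 105, 103, 100, 100, 132, 173, 199, 204, 206, 204, 207, 208, 208, 207, 205, 205, 204, 203, 202, 200, 200, 203, 207]
410 [157, 158, 156, 156, 158, 154, 156, 156, 156, 155, 155, 157, 156, 153, 155, 155, 159, 158, 157, 154, 123, 99, 99, 102, 101, 98, 150, 187, 202, 204, 204, 207, 207, 207, 207, 205, 204, 204, 202, 202, 201, 199, 201, 205, 208]
shift mm [ 17.4 -16.8 348.6] turn [-0.3484 -1.6806 -0.4033] deg 101.0
```

Run:
```python
from h import *
w=bot.camera("wrist"); o=bot.get_obs()
T=R.from_euler("xyz",o["tcp_rot"],degrees=True).as_matrix(); P=np.array(o["ee_pos"])
for nm,v in [("bot",(16.3,9)),("topfront",(6.3,9)),("topback",(6.3,-9))]:
    Q=proj(w,[P+T@np.array((x,)+v)/1e3 for x in range(-90,91,10)],True); print(nm,[np.interp(c,Q[:,0],Q[:,1]).round(1) for c in (180,230,250,370,390,410,460)])
f=w["frame"].mean(2).astype(int)
for c in (180,460): print(c,f[215:262,c].tolist())
Q=proj(w,[P+T@np.array((0,v,10))/1e3 for v in (-23.7,)]+[P+T@np.array((0,-23.7,-10))/1e3],True); print("grip top f/b",Q)
for c in (312,320,328): print(c,f[240:300,c].tolist())
```

```text
bot [np.float64(218.9), np.float64(219.9), np.float64(220.2), np.float64(220.3), np.float64(220.0), np.float64(219.7), np.float64(218.5)]
topfront [np.float64(225.6), np.float64(226.9), np.float64(227.3), np.float64(227.4), np.float64(227.1), np.float64(226.7), np.float64(225.2)]
topback [np.float64(254.1), np.float64(256.7), np.float64(257.4), np.float64(257.7), np.float64(257.2), np.float64(256.4), np.float64(253.7)]
180 [149, 147, 147, 150, 152, 156, 159, 157, 130, 102, 99, 99, 98, 103, 142, 185, 204, 200, 200, 200, 200, 203, 202, 202, 202, 201, 201, 202, 203, 203, 204, 202, 201, 201, 204, 203, 204, 200, 202, 202, 207, 180, 158, 155, 154, 159, 156]
460 [63, 67, 71, 75, 68, 74, 87, 93, 98, 96, 100, 100, 101, 99, 122, 167, 192, 204, 206, 206, 206, 207, 207, 206, 205, 202, 203, 203, 200, 197, 202, 206, 209, 210, 211, 210, 209, 208, 206, 204, 205, 206, 161, 156, 155, 154, 155]
grip top f/b [[319.7443 253.2189]
 [319.7394 291.701 ]]
312 [12, 17, 22, 23, 19, 20, 12, 22, 9, 19, 4, 13, 21, 6, 11, 12, 14, 14, 15, 24, 23, 20, 21, 20, 26, 19, 26, 15, 20, 16, 18, 22, 26, 53, 58, 61, 58, 59, 58, 59, 56, 55, 56, 55, 54, 53, 51, 52, 50, 53, 48, 50, 44, 106, 147, 155, 158, 157, 159, 157]
320 [13, 14, 6, 18, 25, 11, 21, 17, 12, 17, 12, 20, 19, 22, 15, 18, 12, 19, 19, 17, 20, 21, 21, 23, 21, 26, 18, 24, 31, 19, 14, 21, 54, 60, 60, 61, 61, 58, 55, 56, 54, 55, 56, 55, 55, 54, 56, 53, 51, 53, 51, 49, 43, 110, 148, 158, 156, 156, 157, 157]
328 [17, 20, 2, 21, 23, 10, 16, 6, 19, 18, 21, 21, 13, 15, 19, 13, 19, 21, 21, 24, 17, 25, 24, 25, 23, 24, 19, 43, 55, 58, 64, 66, 65, 62, 65, 61, 62, 61, 60, 60, 57, 56, 59, 55, 51, 51, 48, 50, 51, 52, 41, 51, 45, 105, 147, 160, 161, 159, 156, 160]
```

```bash
python3 -m inch '[[[0,-4,10],[-0.006,-0.03,-0.007],15],[[1,-8,28],[-0.025,-0.12,-0.03],15],[[2,-14,54],[-0.05,-0.24,-0.058],15],[[4,-20,82],[-0.078,-0.375,-0.09],15],[[5,-22,110],[-0.107,-0.515,-0.124],15],[[7,-24,138],[-0.136,-0.655,-0.157],15],[[8,-24,166],[-0.165,-0.795,-0.19],15],[[10,-24,194],[-0.194,-0.935,-0.224],15],[[11,-24,222],[-0.223,-1.075,-0.258],15],[[12,-24,250],[-0.25,-1.21,-0.29],15],[[14,-22,277],[-0.277,-1.335,-0.32],15],[[15,-20,303],[-0.302,-1.455,-0.35],15],[[16,-18,325],[-0.324,-1.56,-0.375],15],[[17,-17,340],[-0.34,-1.64,-0.394],15],[[17,-17,348],[-0.348,-1.68,-0.403],15],[[17,-17,348],[-0.348,-1.68,-0.403],15],[[17,-17,348],[-0.348,-1.68,-0.403],15]]'
python3 - <<'E'
from h import *
delta(tgt([.6207,.059,.145],.4,[-1.5,0,107]),tool(.4))
E
```

```text
time: 18.5
ee_pos: [0.5378, 0.0583, 0.3066]
tcp_rot: [-117.0, -0.0, 90.3]
wrist_force: [-0.6, -1.1, -3.0]
opening: 0.0187
shift mm [ 0.2 74.6  0.9] turn [-0.0006 -0.0018 -0.0005] deg 0.1
```

```bash
python3 -m inch '[[[0,10,0],[0,0,0],15],[[0,28,1],[0,0,0],15],[[0,46,1],[0,0,0],15],[[0,62,1],[0,0,0],15],[[0,72,1],[0,0,0],15],[[0,75,1],[0,0,0],15],[[0,75,1],[0,0,0],15],[[0,75,1],[0,0,0],15]]'
python3 - <<'E'
from h import *
w=bot.camera("wrist"); save(w,"w9"); 
f=w["frame"][:,:,::-1]; a=cv2.resize(f[150:300,130:290],None,fx=4,fy=4,interpolation=cv2.INTER_CUBIC)[:, :]; b=cv2.resize(f[150:300,350:510],None,fx=4,fy=4,interpolation=cv2.INTER_CUBIC)
cv2.imwrite("pics/w9c.png",np.hstack([a,b])[:, :][: ,:][::1] if False else cv2.resize(np.hstack([a,b]),(800,375)))
O=[.6207,.059,.145]
for s in (78,-78):
  print("fork",s,"floor -10.5,10.5 ; cheek top(10) ; top18",proj(w,[tgt(O,.4,(x,s-np.sign(s)*9,z)) for x,z in [(-10.5,56),(10.5,56),(-10.5,66),(10.5,66),(-16,74),(16,74)]],True).round(1).tolist())
E
```

```text
time: 19.3
ee_pos: [0.571, 0.0583, 0.2401]
tcp_rot: [-117.0, -0.0, 90.3]
wrist_force: [0.6, 0.2, -1.2]
opening: 0.0189
fork 78 floor -10.5,10.5 ; cheek top(10) ; top18 [[422.6, 202.8], [419.4, 231.1], [427.3, 207.7], [423.7, 237.0], [432.3, 203.6], [426.3, 249.6]]
fork -78 floor -10.5,10.5 ; cheek top(10) ; top18 [[219.8, 203.4], [223.0, 231.7], [215.3, 208.3], [218.9, 237.7], [210.4, 204.2], [216.4, 250.3]]
```

View pics/w9c.png

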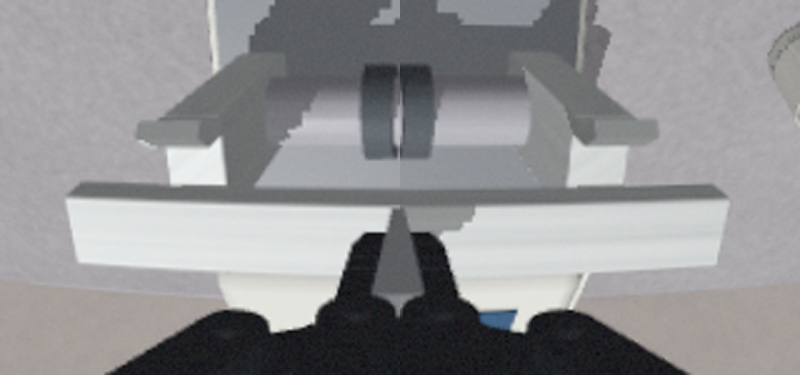

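Run:
```python
from fit import *
w=bot.camera("wrist"); o=bot.get_obs(); O=[.6207,.059,.145]
f=w["frame"].mean(2).astype(int)
print("collar pred",proj(w,[sil(w,O,.4,y,s,16) for y in (31,-31) for s in (1,-1)],True).round(1).tolist())
for c in (281,285,356,360): print(c,f[170:182,c].tolist(),f[206:220,c].tolist())
for c in (200,208,428,436): print("fork",c,f[192:228,c].tolist())
for x,z in [(-16,56),(-16,64),(-16,66),(-16,74),(-14,74),(-10.5,66)]: print(x,z,proj(w,[tgt(O,.4,(x,s,z)) for s in (78,-78)],True).round(1).tolist())
T=R.from_euler("xyz",o["tcp_rot"],degrees=True).as_matrix(); P=np.array(o["ee_pos"])
for nm,v in [("bot",(16.3,9)),("topfront",(6.3,9)),("topback",(6.3,-9))]:
    Q=proj(w,[P+T@np.array((x,)+v)/1e3 for x in range(-90,91,10)],True); print(nm,[np.interp(c,Q[:,0],Q[:,1]).round(1) for c in (180,230,250,390,410,460)])
for c in (180,250,390,460): print("bar",c,f[216:262,c].tolist())
```

```text
collar pred [[357.7, 174.7], [357.8, 212.7], [283.9, 174.9], [284.0, 212.9]]
281 [96, 94, 94, 96, 93, 83, 59, 48, 51, 49, 51, 53] [103, 102, 101, 101, 100, 97, 107, 131, 161, 166, 166, 165, 164, 167]
285 [96, 97, 94, 97, 95, 82, 62, 47, 45, 52, 50, 52] [104, 104, 100, 100, 100, 98, 106, 126, 160, 165, 165, 165, 166, 166]
356 [94, 96, 96, 99, 94, 77, 48, 47, 44, 48, 52, 49] [106, 103, 102, 102, 102, 99, 106, 137, 147, 151, 152, 150, 152, 152]
360 [97, 96, 97, 96, 97, 74, 53, 45, 52, 46, 52, 50] [106, 104, 104, 102, 101, 98, 106, 135, 148, 149, 151, 151, 151, 152]
fork 200 [125, 112, 115, 116, 122, 114, 133, 135, 137, 134, 135, 136, 136, 138, 143, 143, 177, 214, 233, 232, 233, 233, 231, 231, 231, 233, 234, 237, 237, 237, 236, 216, 166, 109, 105, 106]
fork 208 [111, 110, 109, 115, 122, 113, 132, 138, 135, 137, 135, 133, 133, 134, 142, 142, 181, 219, 231, 233, 235, 237, 238, 237, 236, 237, 236, 235, 235, 236, 235, 217, 126, 106, 110, 106]
fork 428 [111, 108, 109, 112, 119, 125, 133, 136, 136, 137, 133, 128, 130, 141, 144, 143, 181, 211, 209, 209, 211, 214, 215, 215, 213, 215, 214, 212, 2
[... 1092 characters left out ...]
2, 171, 172, 172, 171, 172, 171, 162, 134, 107, 109, 109, 109, 112, 141, 186, 223, 220, 218, 220, 221, 223, 224, 223, 222, 223, 223, 221, 222, 223, 223, 226, 225, 224, 226, 227, 228, 227, 224, 223, 221, 224, 215, 203, 205]
bar 390 [146, 147, 149, 147, 149, 148, 147, 147, 141, 130, 108, 110, 108, 110, 107, 129, 171, 208, 213, 213, 213, 216, 216, 218, 216, 213, 213, 213, 211, 211, 209, 210, 214, 216, 219, 218, 219, 219, 220, 217, 214, 214, 215, 214, 210, 206]
bar 460 [170, 170, 172, 170, 171, 173, 174, 168, 110, 108, 109, 112, 111, 124, 164, 195, 209, 211, 212, 211, 213, 211, 210, 209, 207, 207, 209, 204, 201, 208, 211, 214, 215, 214, 215, 214, 213, 212, 209, 211, 212, 177, 171, 171, 173, 171]
```

Bar level; its ends (columns 156 and 481, mid 318.8) are centred on the forks (mid 319.0), and a 1.6 mm shift up the slope is needed. Lowering.

```bash
python3 -m inch '[[[0,3,-1],[0,0,0],15],[[0,8,-1.6],[0,0,0],15],[[0,13,-1.6],[0,0,0],15],[[0,18,-1.6],[0,0,0],15],[[0,22,-1.6],[0,0,0],15],[[0,26,-1.6],[0,0,0],15],[[0,28,-1.6],[0,0,0],15],[[0,28,-1.6],[0,0,0],15],[[0,28,-1.6],[0,0,0],15]]'
python3 -m inch '[[[0,1.5,0],[0,0,0],15],[[0,3,0],[0,0,0],15],[[0,4.5,0],[0,0,0],15],[[0,5.5,0],[0,0,0],15],[[0,5.5,0],[0,0,0],15]]'
```

```text
time: 20.3
ee_pos: [0.5852, 0.0585, 0.2162]
tcp_rot: [-117.1, -0.0, 90.3]
wrist_force: [-1.2, 0.1, -1.9]
opening: 0.0188
time: 20.8
ee_pos: [0.5877, 0.0585, 0.2111]
tcp_rot: [-117.0, -0.0, 90.3]
wrist_force: [0.8, 0.6, -2.1]
opening: 0.019
```

```bash
python3 -m inch '[[[0,0.7,0],[0,0,0],15],[[0,1.4,0],[0,0,0],15],[[0,2,0],[0,0,0],15],[[0,2,0],[0,0,0],15]]'
python3 -m inch '[[[0,0.7,0],[0,0,0],15],[[0,1.2,0],[0,0,0],15],[[0,1.2,0],[0,0,0],15]]'
```

```text
time: 21.2
ee_pos: [0.5886, 0.0585, 0.2092]
tcp_rot: [-117.0, -0.0, 90.3]
wrist_force: [0.4, 0.3, -2.9]
opening: 0.0187
time: 21.5
ee_pos: [0.589, 0.0585, 0.2087]
tcp_rot: [-117.0, -0.0, 90.3]
wrist_force: [-5.2, -1.1, 2.1]
opening: 0.0188
```

```bash
python3 -m inch '[[[0,0,0],[0,0,0],19],[[0,0,0],[0,0,0],22],[[0,0,0],[0,0,0],28],[[0,0,0],[0,0,0],36],[[0,0,0],[0,0,0],36],[[0,0,0],[0,0,0],36]]' 20
python3 -m inch '[[[0,-5,0],[0,0,0],36],[[0,-15,0],[0,0,0],36],[[0,-35,0],[0,0,0],36],[[0,-60,0],[0,0,0],36],[[0,-85,0],[0,0,0],36],[[0,-105,0],[0,0,0],36],[[0,-110,0],[0,0,0],36],[[0,-110,0],[0,0,0],36],[[0,-110,0],[0,0,0],36]]'
python3 - <<'E'
from h import *
w=bot.camera("wrist"); save(w,"w10"); save(bot.camera("side"),"s10"); save(bot.camera("top"),"t10")
for k in bot.cut_out(w,"keeper"): m=k["region"]; print(k["confidence"],k["box"])
O=[.6207,.059,.145]
g=lambda L:proj(w,[tgt(O,.4,l) for l in L],True).round(1).tolist()
print("bar top corners pred",g([(x,y,66) for x in(-9,9) for y in (95,-95)]),"bottom front",g([(-9,95,56),(-9,-95,56)]))
print("fork top pred",g([(x,y,74) for x in(-16,16) for y in(78,-78)]))
f=w["frame"].mean(2).astype(int); np.set_printoptions(linewidth=200)
for c in (215,240,260,380,400,428): print(c,f[165:225,c].tolist())
for r in (190,196): print(r,f[r,195:225].tolist(),f[r,410:450].tolist())
E
```

```text
time: 22.1
ee_pos: [0.5891, 0.0585, 0.2087]
tcp_rot: [-117.1, -0.0, 90.3]
wrist_force: [-0.3, -0.1, -0.9]
opening: 0.036
time: 23.0
ee_pos: [0.539, 0.0582, 0.3057]
tcp_rot: [-117.0, -0.0, 90.3]
wrist_force: [0.6, -1.0, 0.3]
opening: 0.0359
0.71 [214.1, 171.8, 427.3, 213.1]
bar top corners pred [[427.7, 180.4], [213.5, 181.0], [425.9, 199.7], [215.4, 200.3]] bottom front [[424.2, 177.7], [217.0, 178.2]]
fork top pred [[412.9, 174.6], [228.5, 175.1], [409.9, 210.3], [231.5, 210.8]]
215 [161, 158, 158, 154, 154, 160, 160, 161, 162, 163, 162, 165, 164, 151, 122, 141, 188, 215, 214, 215, 217, 217, 219, 218, 219, 220, 226, 224, 225, 226, 224, 222, 220, 201, 178, 166, 163, 159, 160, 161, 162, 161, 160, 163, 163, 165, 163, 162, 157, 157, 159, 162, 163, 161, 160, 158, 157, 160, 160, 159]
240 [107, 105, 104, 104, 105, 107, 118, 107, 105, 103, 105, 100, 102, 102, 113, 149, 190, 211, 212, 214, 216, 216, 214, 216, 216, 218, 220, 218, 219, 221, 223, 220, 220, 224, 184, 94, 105, 108, 147, 131, 116, 117, 119, 115, 110, 128, 170, 188, 196, 203, 203, 204, 204, 207, 207, 205, 204, 186, 154, 129]
260 [8
[... 1218 characters left out ...]
58, 161, 161, 156, 158, 160, 161, 161, 165, 161, 159, 160, 159, 159, 159, 162, 162, 164, 181, 220, 221, 220, 220, 219, 220, 220, 220, 219, 219] [197, 198, 198, 199, 198, 196, 196, 198, 197, 198, 198, 197, 198, 184, 163, 164, 163, 165, 165, 166, 163, 161, 158, 162, 158, 156, 158, 158, 159, 163, 163, 163, 160, 161, 160, 161, 161, 163, 161, 161]
196 [165, 161, 159, 158, 161, 164, 164, 164, 166, 162, 160, 159, 158, 162, 163, 165, 159, 160, 160, 172, 222, 223, 224, 222, 223, 222, 223, 221, 223, 222] [206, 206, 207, 207, 205, 205, 206, 206, 206, 206, 205, 206, 205, 186, 162, 162, 164, 161, 161, 159, 158, 162, 164, 165, 165, 165, 164, 162, 159, 159, 161, 162, 164, 161, 159, 158, 160, 161, 160, 158]
```

Run:
```python
from h import *
s=bot.camera("side"); O=[.6207,.059,.145]
for n in ("keeper","clip","tube"):
  for k in bot.search_frame(s,n): print(n,round(k["confidence"],2),k["box"])
print("bar corners",proj(s,[tgt(O,.4,(x,y,z)) for x in(-9,9) for y in(95,-95) for z in (56,66)]).round(1).tolist())
print("grip",proj(s,[tgt(O,.4,(x,0,96)) for x in(-10,10)]).round(1).tolist())
g=s["frame"].mean(2).astype(int); x0=proj(s,[tgt(O,.4,(-9,90,66)),tgt(O,.4,(-9,-90,66)),tgt(O,.4,(-9,30,66)),tgt(O,.4,(-9,-30,66))])
for x,y in x0: c,r=int(round(x)),int(round(y)); print((round(x,1),round(y,1)),g[r-9:r+10,c].tolist())
w=bot.camera("wrist")
for n in ("clip","tube","fork_a"):
  for k in bot.search_frame(w,n): print("wrist",n,round(k["confidence"],2),k["box"])
o=bot.get_obs(); print(o["ee_pos"],o["time"],o["wrist_force"])
```

```text
keeper 0.66 [275.2, 167.3, 310.1, 205.5]
clip 0.86 [246.9, 274.0, 253.9, 301.6]
clip 0.59 [271.1, 257.4, 284.2, 290.0]
clip 0.59 [311.1, 160.7, 345.3, 188.2]
tube 0.92 [260.5, 176.8, 315.0, 225.5]
bar corners [[280.4, 205.0], [281.9, 202.2], [313.9, 174.1], [315.4, 171.5], [274.6, 200.7], [276.0, 197.9], [308.7, 170.4], [310.1, 167.8]]
grip [[304.5, 177.9], [298.2, 173.4]]
(np.float64(282.9), np.float64(201.3)) [214, 214, 209, 207, 207, 208, 200, 175, 137, 108, 106, 106, 101, 94, 90, 84, 79, 70, 60]
(np.float64(314.6), np.float64(172.2)) [115, 131, 130, 129, 130, 129, 129, 131, 139, 157, 163, 142, 102, 68, 60, 60, 61, 60, 60]
(np.float64(294.4), np.float64(190.8)) [14, 21, 53, 97, 124, 133, 165, 175, 126, 86, 72, 62, 58, 55, 55, 61, 67, 68, 62]
(np.float64(304.9), np.float64(181.1)) [191, 207, 208, 202, 187, 184, 196, 184, 138, 105, 105, 105, 105, 104, 104, 104, 102, 100, 109]
wrist clip 0.83 [309.4, 157.5, 332.6, 183.7]
wrist clip 0.78 [429.7, 60.6, 465.3, 102.9]
wrist clip 0.61 [464.4, 92.8, 498.8, 133.2]
wrist tube 0.58 [218.2, 117.6, 420.3, 214.9]
wrist fork_a 0.72 [219.9, 120.7, 421.5, 216.4]
[0.5391 0.0582 0.3067] 23.6 [ 0.1236 -0.02    0.799 ]
```

```bash
python3 -c "
from workcell import bot
print(bot.job_done())"
```

```text
the job is handed in; nothing more can be done
None
```

The grey sensor clip is on the flow tube and the keeper bar is laid in both forks. I handed the job in at about 24 s, with the arm clear and reading almost no wrist force. No verdict came back.

- **Clip:** it was pulled in as the arms snapped, then stopped dead against about 22 N of push. After release it sat within about 0.5 mm of midway between the collars. Its head showed where it should for fully home, to about 1 px at the front edge. The rear edge read 2–3 px off, which I put down to bevelled edges.
- **Keeper bar:** it touched the fork floors about 1 mm lower than I had calculated, then I released it. In the wrist camera its middle is within about 0.2 mm of the forks' middle, and both ends are at the same level. The side camera's outline of it matches the seated position, apart from its far end, where the network's box stops about 5 px short.
- **Small disagreements:** the bar may be turned about 0.5° in the slots, which is within their play. The top and wrist cameras differed by about 4 mm on the module's position, so I used the wrist camera.
- **Not checked:** I had used up my 12 picture views, so the final state was judged from pixel measurements and the network boxes. I did not re-measure the other items on the bench; the only contacts I planned were with the clip, tube, keeper and forks.

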